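# Load a mould into the curing chest and draw its lid tight

### The arm

A 6-joint arm with a two-finger parallel gripper is mounted at the origin on the work surface. World frame = base frame: x ahead of the robot, y to its left, z up, the work surface at z = 0. Lengths are in m, angles in rad, forces in N, time in s.
With the tool pointing down it reaches from about 0.325 to 1 m from the base axis. Payload 5.1 kg.
Tool frame: the origin (TCP) lies at the very end of the fingers, on their centre line; the grasp point (between the pads) lies 19 mm behind it; z points along the fingers, y is the direction in which the jaws open and shut (so a half turn about z gives the same grasp; the last joint's range is limited). The gripper opens to 85 mm and grips with 20 to 120 N. Pads are 22 mm wide; open, the fingers measure 114 mm over their backs; the gripper's body (76 mm by 85 mm) begins 54 mm behind the grasp point. The pads swing forward as they close: fully open they stand 13 mm farther back than shut.
Start: joints at [-1.274, 0.124, 1.65, -0, 1.367, -0.083], TCP at [0.241, -0.604, 0.231] pointing down, gripper open.
Joint ranges: [-2.61, 2.61], [-1.02, 2.33], [0.03, 2.71], [-1.35, 4.49], [0.32, 2.68], [-2.91, 2.91]. Speed limits (rad/s): [2.57, 2.57, 3.14, 3.14, 3.14, 3.14].

### API

Orientations are given as a unit quaternion [x, y, z, w].
In Python, from station import arm gives the robot as it stands.
- The arm moves only by the tool apply_moves, never from a script. Its argument "increments" is a list of rows, each a list of 4 numbers: the shift along the world's x, y, z scaled (see below), then the turn about the world's z scaled (see below). In form: [[x, y, z, spin], ...]. A call has 1 to 10 rows; each row is the pose to reach, as a shift and turn from the pose commanded when the call began; what a row does not reach only later rows make up. The controller multiplies each number of a shift by 80 cm and each number of a turn by 1.5 rad. A row lasts 1/10 s, in which the tool goes at most 50 mm and 8.59 degrees, less where a joint would pass 70% of its speed; a pose out of reach is approached as far as the arm can. A call with a number of a shift or a turn outside -1 to 1 is refused whole. A call with a gripper value outside its range is refused whole. "grip" is the opening, from -1 (shut) to 1 (fully open), set as the call begins (left out, the last holds). The fingers move at their own pace and stop on an object; the grip force is fixed at half the most. Time passes only in rows, so rows that repeat a pose let the fingers close. It gives the time, the measured TCP pose, the force and the opening at its end, in the units of the state.
- arm.observe(): the state, without advancing time (a new reading comes with each control period).
- arm.grab_frame(name): name is "side" or "top" or "wrist"; returns a dict with "pixels" (384x512x3 uint8, red, green, blue), "intrinsics" (3x3 intrinsics, pixels), "R" (3x3) and "t" (3): a world point X has camera coordinates R X + t; the wrist camera has in their place "hand_eye" (4x4, takes a point from camera to tool coordinates, whose origin is the TCP and whose axes are the flange's). Camera axes: x right, y down, z forward; pixel columns grow to the right and rows downward; lengths in m; the calibration is good to about 2 mm. A picture is of the moment at which its call begins: read the wrist's pose just before it. There is no depth.
- arm.hand_in(): hands the job in, once; it reports no verdict.
Trained networks look in the newest picture that a camera, given by its name, has taken for a name from the list of things; names that differ only in an ending like _2 or _b are one class to them, and where a whole thing is asked for, a point or a joint stands for the part that bears it (a point fixed in the world has none). Each returns a list of dicts, best first, with "confidence" (0 to 1); they miss things now and then, are a little off and sometimes report something else, mostly with a low value. They report only what shows in the picture. A call takes as long as a camera call.
- arm.recognise(camera, query): "point" ([column, row] in pixels, amid what is visible of it).
The state is a dict: "clock": time; "qpos": joint angles; "dq": joint speeds; "tau": joint torques, N m; "tcp_pos": TCP position; "tcp_rot": TCP orientation; "wrist_force": force on the tool from outside, world axes, zero at the start; "torque": the same for the moment, N m; "width": finger opening in m.
Only numpy, scipy, OpenCV 4.12 (cv2) and the standard library are available. Lean on these libraries where they do the work, as an engineer would, in place of code of your own. Each camera call takes 0.05 s, during which the arm holds its last target.

### The job

Put the filled mould in to cure: stand it upright on the wire rack inside the blue curing chest, lower the lid, and turn the T-handle clockwise as far as it will go so that the latch draws the lid down tight on its seal; then press the green start button. Keep the mould upright all the way and set it down rather than dropping it, because it is full. Leave the bottle, jar and brush pot standing where they are.

Things in the scene. Friction and masses are not known exactly. Their poses are not given: they have to be found in the camera images.
- mould_center (a point): Centre (half-way up) of the loose mould: beige bolted two-part block 110 mm long (its x axis), 56 mm wide (y), 60 mm high (z, up), 0.35 to 0.65 kg, standing on the table, a round pink-filled pour hole in its top. Grip it across the 56 mm width, mid-length; small bolt heads only near its ends.
- rack (a point): Top of the wire rack in the fixed blue chest, at the middle of the clear opening: 110 mm free either way in x (chest's length, its yaw), 86 mm to the +y wall and to the -y steel lip. Rim 93 mm above it; a standing mould's centre comes 30 mm above it. Chest outside 260 x 234 mm; a grey console (75 mm wide, 90 mm high) stands on its -y side.
- lid_hinge (a point): Point on the lid's hinge axis, midway along the chest's +y edge, 3 mm above the rim. The axis runs along the chest's x. The lid's underside lies in the plane through this axis.
- lid_edge (a point): Middle of the lid's free edge, on its outer (top) face. The lid is a blue panel 270 mm along the chest's x, 20 mm thick, its free edge 246 mm from the hinge axis.
- lid (a joint): Lid angle, rad: 0 = fully down, 0.03 = lying loose on its uncompressed rubber seal, 1.57 = upright, 1.75 = stop. Starts open at 1.45 to 1.7. The friction hinge holds it above about 1.25; pushed over to 1.0 or less (2 to 4 N near the free edge, from the chest's +y side) it sinks shut by its weight in about 2 s, braked by a damper, onto the seal.
- t_handle_grip (a point): Centre of the T-handle's bar, on its turning axis, midway along the lid's free edge: 30 mm above the lid's top face, 185 mm from the hinge axis. Black bar 104 mm long (its x axis), 16 mm wide (y), 20 mm high, 20 mm free under it beside the hub (24 mm across); red mark on one end. Lid shut: z is up, grasp from above across the 16 mm.
- t_handle (a joint): T-handle turn, rad, growing clockwise seen from above the shut lid. Starts at 0 to 0.2 (unlatched; at 0 the bar lies along the chest's x); end stop 2.62 (150 deg), so regrip on the way. Lid down, the pawl goes under the keeper lip from 0.5, meets it at about 1.2, then draws the lid down 4 mm. Takes 0.12 to 0.25 N m, stays where left. Do not turn it with the lid up.
- start_top (a point): Centre of the top of the round green start button (30 mm across) on the console's top face; it moves straight down.
- start (a joint): Travel of the start button in m: 0 out, 0.006 fully pressed, springs back; full press takes 5 N. A press counts from 0.004.
- bottle_center (a point): Centre of a white bottle with a red cap, 62 mm across, 150 mm high, standing on the table. Bystander.
- jar_center (a point): Centre of an amber jar with a black cap, 58 mm across, 70 mm high, standing on the table. Bystander.
- brush_pot_center (a point): Centre of an aluminium pot 76 mm across and 90 mm high (the point is 45 mm up), with brushes standing in it up to 180 mm high. Bystander.

How it is judged:
By the outcome, as a careful person would: the job done as asked, in the order asked, and still so for the second after the job is handed in, with the robot touching nothing.
It also fails if it takes over 72 s, if anything falls off the work surface, if the arm or the gripper's body presses on something with over 40 N, if the wrist force passes 120 N, or if a joint passes its speed limit or range.

## Working session

There is one attempt and no reset: what is moved stays moved. The work goes in short steps, Python scripts to look and compute and a tool call to move; the robot and the scene stay as the last step left them, time stands still between calls to the robot, and variables do not carry over. Pictures are saved under pics/ and viewed, and the job is handed in when it is done.

Besides the shell and the picture viewer there is one more tool, called after ">>>" in YAML: its name, and indented under it one key for each argument. apply_moves: Moves the arm, as the interface text tells. Its arguments: {"type":"object","properties":{"increments":{"type":"array"},"grip":{"type":"number"}},"required":["increments"]}

```bash
ls; mkdir -p pics; cat > h.py <<'E'
import numpy as np, cv2, pickle
from station import arm
from scipy.spatial.transform import Rotation as Ro
def grab(n,name):
    s=arm.observe(); f=arm.grab_frame(n)
    cv2.imwrite('pics/'+name+'.png',cv2.cvtColor(f['pixels'],cv2.COLOR_RGB2BGR))
    if n=='wrist':
        T=np.eye(4);T[:3,:3]=Ro.from_quat(s['tcp_rot']).as_matrix();T[:3,3]=s['tcp_pos']
        M=np.linalg.inv(T@np.array(f['hand_eye'])); f['R']=M[:3,:3];f['t']=M[:3,3]
    pickle.dump(f,open('pics/'+name+'.pkl','wb'))
    return f
def load(name): return pickle.load(open('pics/'+name+'.pkl','rb'))
def proj(f,X):
    X=np.atleast_2d(X);c=X@np.array(f['R']).T+np.array(f['t']);p=c@np.array(f['intrinsics']).T
    return p[:,:2]/p[:,2:]
def ray(f,p):
    d=np.linalg.inv(f['intrinsics'])@np.array([p[0],p[1],1.]);R=np.array(f['R']);return -R.T@np.array(f['t']),R.T@d
def onz(f,p,z):
    o,d=ray(f,p);return o+d*(z-o[2])/d[2]
def tri(fs,ps):
    A=np.zeros((3,3));b=np.zeros(3)
    for f,p in zip(fs,ps):
        o,d=ray(f,p);d=d/np.linalg.norm(d);P=np.eye(3)-np.outer(d,d);A+=P;b+=P@o
    X=np.linalg.solve(A,b);return X,[proj(f,X)[0]-p for f,p in zip(fs,ps)]
E
python3 - <<'E'
from h import *
np.set_printoptions(precision=4,suppress=True)
print(arm.observe())
for n in ['side','top','wrist']:
    f=grab(n,n+'0');o,_=ray(f,(0,0));print(n,f['intrinsics'],'cam',o)
    for q in ['mould_center','rack','lid_hinge','lid_edge','t_handle_grip','start_top','bottle_center','jar_center','brush_pot_center']:
        print(q,[(np.round(r['point']),round(r['confidence'],2)) for r in arm.recognise(n,q)][:3])
E
```

```text
pics
{'clock': 0.0, 'qpos': array([-1.2736,  0.1245,  1.6517, -0.    ,  1.3675, -0.0826]), 'dq': array([-0.0007, -0.    , -0.0004,  0.0004, -0.0005,  0.0019]), 'tau': array([  0.0007, -42.3611, -36.5454,   0.    ,   0.0069,  -0.    ]), 'tcp_pos': array([ 0.2408, -0.6031,  0.2301]), 'tcp_rot': array([ 0.982 ,  0.1888, -0.0001, -0.001 ]), 'wrist_force': array([-0.0008, -0.8628,  0.0522]), 'torque': array([-0.0461, -0.0419,  0.0425]), 'width': 0.08557298960678145}
side [[465.5574   0.     255.6747]
 [  0.     465.5574 187.2914]
 [  0.       0.       1.    ]] cam [0.6885 0.7525 0.795 ]
mould_center [(array([206., 191.]), 0.77)]
rack [(array([274., 290.]), 0.89), (array([285., 276.]), 0.2)]
lid_hinge [(array([284., 281.]), 0.96), (array([256., 143.]), 0.54)]
lid_edge [(array([286., 278.]), 0.85)]
t_handle_grip [(array([301., 279.]), 0.94), (array([285., 280.]), 0.57)]
start_top []
bottle_center [(array([277., 170.]), 0.68)]
jar_center [(array([257., 144.]), 0.95)]
brush_pot_center [(array([210., 132.]), 0.62)]
top [[457.3666   0.     255.0398]
 [  0.     457.3666 186.2395]
 [  0.       0.       1.    ]] cam [ 0.334  -0.1039  1.3992]
mould_center [(array([318., 166.]), 0.85)]
rack [(array([153., 180.]), 0.61)]
lid_hinge [(array([ 99., 176.]), 0.57), (array([ 83., 174.]), 0.3)]
lid_edge [(array([ 96., 178.]), 0.85)]
t_handle_grip [(array([ 83., 173.]), 0.63)]
start_top [(array([224., 155.]), 0.59)]
bottle_center [(array([330., 231.]), 0.67)]
jar_center [(array([392., 223.]), 0.83), (array([321., 169.]), 0.45), (array([331., 233.]), 0.23)]
brush_pot_center [(array([396., 179.]), 0.57)]
wrist [[270.6078   0.     250.831 ]
 [  0.     270.6078 192.2375]
 [  0.       0.       1.    ]] cam [ 0.3066 -0.5776  0.3748]
mould_center []
rack []
lid_hinge []
lid_edge []
t_handle_grip []
start_top []
bottle_center []
jar_center []
brush_pot_center []
```

View pics/side0.png

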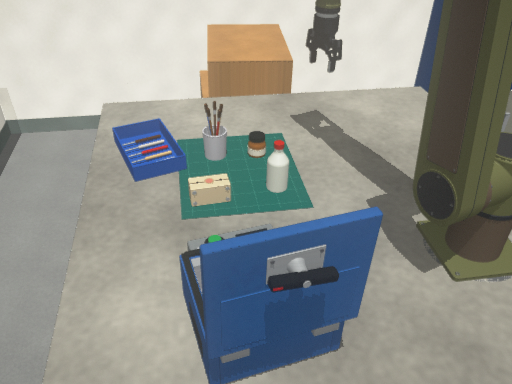

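View pics/top0.png

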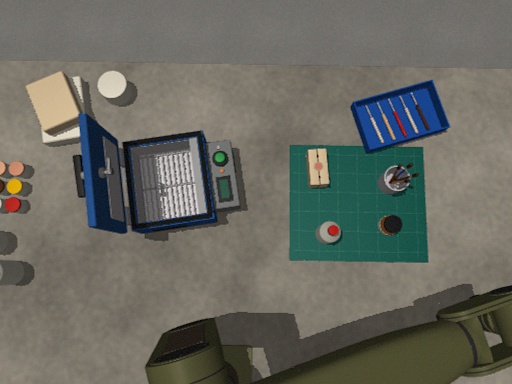

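```bash
python3 - <<'E'
import cv2
a=cv2.imread('pics/top0.png');cv2.imwrite('pics/tz.png',cv2.resize(a[90:270,50:290],None,fx=3.3,fy=3.3,interpolation=cv2.INTER_CUBIC))
a=cv2.imread('pics/top0.png');cv2.imwrite('pics/tz2.png',cv2.resize(a[120:260,270:440],None,fx=4,fy=4,interpolation=cv2.INTER_CUBIC))
E
```

```text
(no output)
```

View pics/tz.png

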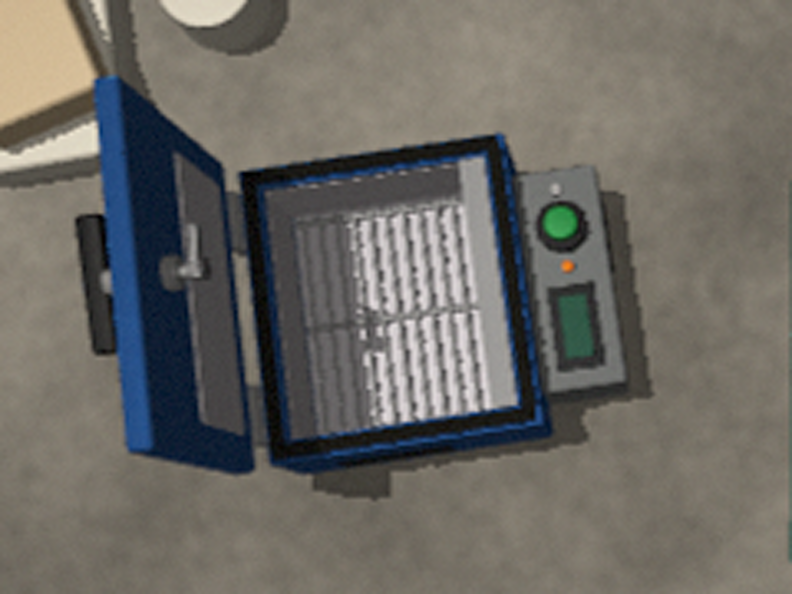

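View pics/tz2.png

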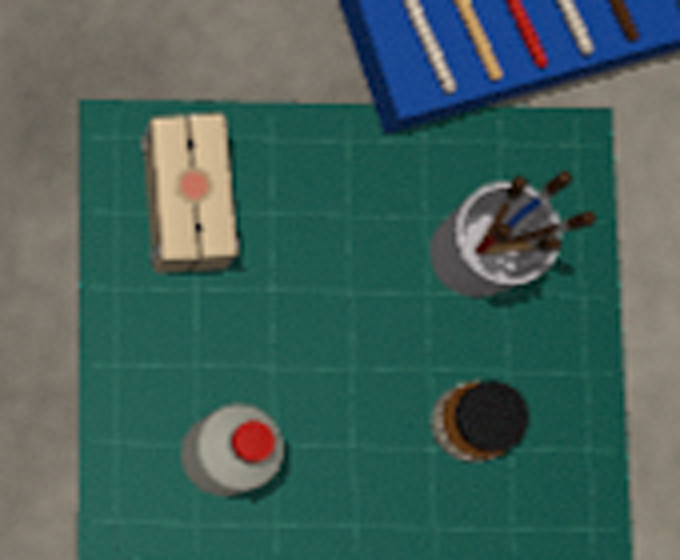

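The side view shows the open lid from behind: T-handle at (303,280), mould at (210,190). In the top view the chest is around (170,180), the green button at (220,157) and the mould's pour hole at (318,166). Next I fit the geometry.

```bash
python3 - <<'E'
import cv2
a=cv2.imread('pics/side0.png');cv2.imwrite('pics/sz.png',cv2.resize(a[200:384,160:390],None,fx=3.2,fy=3.2,interpolation=cv2.INTER_CUBIC))
cv2.imwrite('pics/sz2.png',cv2.resize(a[90:220,170:310],None,fx=4.5,fy=4.5,interpolation=cv2.INTER_CUBIC))
from h import *
f=load('top0')
P=np.array([[150,117],[225,113],[240,259],[156,263]])/4+[270,120]
Q=[onz(f,p,.06) for p in P];np.set_printoptions(precision=4,suppress=True)
print(np.array(Q),np.mean(Q,0)); 
for i in range(4): print(np.linalg.norm(Q[i]-Q[i-1]))
print('hole',onz(f,np.array([194,185])/4+[270,120],.06))
from scipy.optimize import least_squares
C=np.array([[242,172],[500,135],[548,408],[273,462]])/3.3+[50,90]
L=np.array([[.13,.117],[.13,-.117],[-.13,-.117],[-.13,.117]])
def mod(v):
    c,s=np.cos(v[2]),np.sin(v[2]);return np.c_[L@np.array([[c,s],[-s,c]])+v[:2],np.full(4,v[3])]
r=least_squares(lambda v:(proj(f,mod(v))-C).ravel(),[.4,.2,.1,.12]);print(r.x,r.fun)
g=np.array([560,222])/3.3+[50,90]
for z in (.09,.1):print('btn',onz(f,g,z))
for n,p in [('bottle',(np.array([253,441])/4+[270,120],.15)),('jar',(np.array([492,414])/4+[270,120],.07)),('pot',(np.array([510,235])/4+[270,120],.09))]:print(n,onz(f,*p))
E
```

```text
[[ 0.6792 -0.2587  0.06  ]
 [ 0.6833 -0.3153  0.06  ]
 [ 0.5718 -0.3254  0.06  ]
 [ 0.5677 -0.263   0.06  ]] [ 0.6255 -0.2906  0.06  ]
0.11162426784310213
0.05668277591617809
0.11199412823171377
0.06258945202024609
hole [ 0.6274 -0.2916  0.06  ]
[0.577  0.1502 0.1885 0.0887] [-0.2957  0.3095 -0.1281 -1.4472 -1.0345  1.7991  1.4385 -0.6952]
btn [0.6426 0.0025 0.09  ]
btn [0.6403 0.0017 0.1   ]
bottle [ 0.43   -0.3181  0.15  ]
jar [ 0.4588 -0.5059  0.07  ]
pot [ 0.5877 -0.5174  0.09  ]
```

View pics/sz.png

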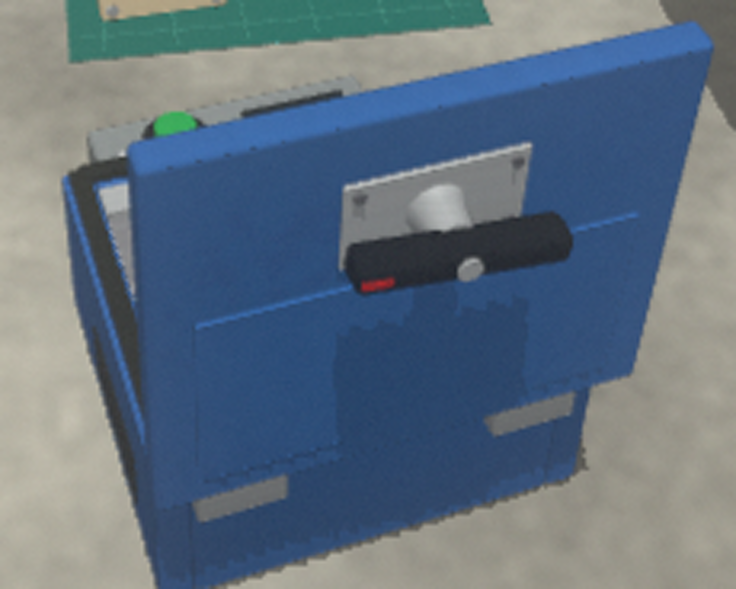

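View pics/sz2.png

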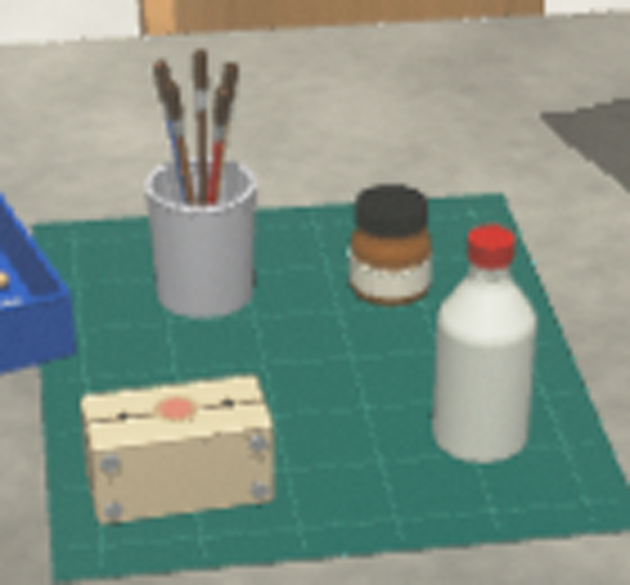

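```bash
cat > fit.py <<'E'
from h import *
np.set_printoptions(precision=4,suppress=True)
from scipy.optimize import least_squares
f=load('top0');s=load('side0')
T=lambda p:np.array(p)/3.3+[50,90]
S=lambda p:np.array(p)/3.2+[160,200]
def W(v,p):
    c,sn=np.cos(v[2]),np.sin(v[2]);return np.array([v[0]+c*p[0]-sn*p[1],v[1]+sn*p[0]+c*p[1],p[2]])
def lid(v,x,d,h): 
    th=v[4];return W(v,[x,v[5]-d*np.cos(th)+h*np.sin(th),v[3]+.003+d*np.sin(th)+h*np.cos(th)])
def rim(v,x,y,dz=0): return W(v,[x,y,v[3]+dz])
obs=[(f,T((242,172)),lambda v:rim(v,.13,.117)),(f,T((500,135)),lambda v:rim(v,.13,-.117)),(f,T((548,408)),lambda v:rim(v,-.13,-.117)),(f,T((273,462)),lambda v:rim(v,-.13,.117)),
(f,T((97,82)),lambda v:lid(v,.135,.246,.02)),(f,T((128,450)),lambda v:lid(v,-.135,.246,.02)),
(f,T((118,78)),lambda v:lid(v,.135,.246,0)),(f,T((150,452)),lambda v:lid(v,-.135,.246,0)),
(s,S((135,165)),lambda v:lid(v,.135,.246,.02)),(s,S((710,50)),lambda v:lid(v,-.135,.246,.02)),
(s,S((131,147)),lambda v:lid(v,.135,.246,.0)),(s,S((695,24)),lambda v:lid(v,-.135,.246,.0)),
(s,S((470,268)),lambda v:lid(v,0,.185,.062)),
(s,S((66,180)),lambda v:rim(v,.13,-.117)),
]
def res(v): return np.concatenate([proj(a,m(v))[0]-p for a,p,m in obs]+[[(v[5]-.12)*300]])
r=least_squares(res,[.577,.15,.19,.12,1.55,.12],loss='soft_l1')
v=r.x
E
python3 - <<'E'
from fit import *
print(v);print(res(v)[:-1].reshape(-1,2))
print('rack',rim(v,0,.011,-.093),'hinge',lid(v,0,0,0),'edge',lid(v,0,.246,.02),'grip',lid(v,0,.185,.05))
w=v.copy();w[4]=.03;print('grip shut',lid(w,0,.185,.05))
# button by console
g=T((560,222));
print('btn',onz(f,g,.095),tri([f,s],[g,S((175,122))]))
E
```

```text
[0.5672 0.1437 0.1673 0.1201 1.6093 0.1201]
[[-0.5215 -0.1837]
 [ 1.7879 -0.6215]
 [-0.6499  5.1768]
 [-0.4814  1.3003]
 [-0.4775 -0.8648]
 [ 0.3503  1.3958]
 [ 1.5391 -0.9725]
 [ 2.4323 -0.564 ]
 [ 0.7895  4.5244]
 [ 2.3786 -0.2577]
 [-1.638  -0.4126]
 [-0.0835 -0.6873]
 [ 0.1008  2.7876]
 [-1.0186 -0.7144]]
rack [0.5654 0.1546 0.0271] hinge [0.5472 0.2621 0.1231] edge [0.5423 0.2912 0.3682] grip [0.5377 0.3184 0.306 ]
grip shut [0.5777 0.0813 0.1786]
btn [0.6415 0.0021 0.095 ] (array([0.6379, 0.0005, 0.1131]), [array([ 0.0597, -0.2212]), array([0.2982, 0.0682])])
```

```bash
cat > ov.py <<'E'
from fit import *
def draw(name,v,fac,box,out):
    F=load(name);im=cv2.cvtColor(F['pixels'],cv2.COLOR_RGB2BGR)
    x0,y0,x1,y1=box;im=cv2.resize(im[y0:y1,x0:x1],None,fx=fac,fy=fac,interpolation=cv2.INTER_CUBIC)
    def pl(P,c):
        q=[tuple(int(k) for k in ((proj(F,p)[0]+.5-[x0,y0])*fac)) for p in P]
        for a,b in zip(q,q[1:]+q[:1]):cv2.line(im,a,b,c,1)
    sq=[(1,1),(1,-1),(-1,-1),(-1,1)]
    pl([rim(v,.13*a,.117*b) for a,b in sq],(0,255,255))
    pl([W(v,[.13*a,.117*b,0]) for a,b in sq],(0,0,255))
    pl([rim(v,.11*a,.011+.086*b,-.093) for a,b in sq],(255,0,255))
    pl([lid(v,.135*a,.246*max(b,0),.02) for a,b in sq],(0,255,0))
    pl([lid(v,.135*a,.246*max(b,0),0) for a,b in sq],(255,255,0))
    pl([lid(v,.052*a,.185+.008*b,.05) for a,b in sq],(255,255,255))
    cv2.imwrite('pics/'+out+'.png',im)
E
python3 - <<'E'
from ov import *
draw('top0',v,4,(70,100,250,245),'o1');draw('side0',v,3.4,(160,200,390,375),'o2')
E
```

```text
(no output)
```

View pics/o1.png

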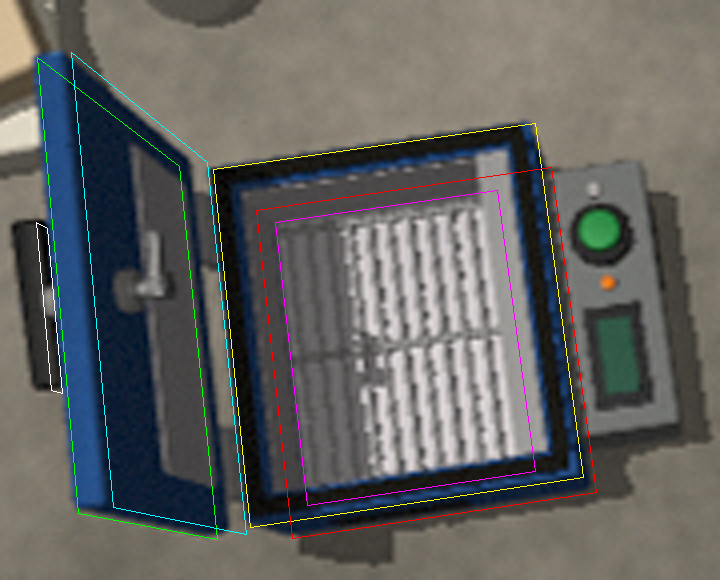

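View pics/o2.png

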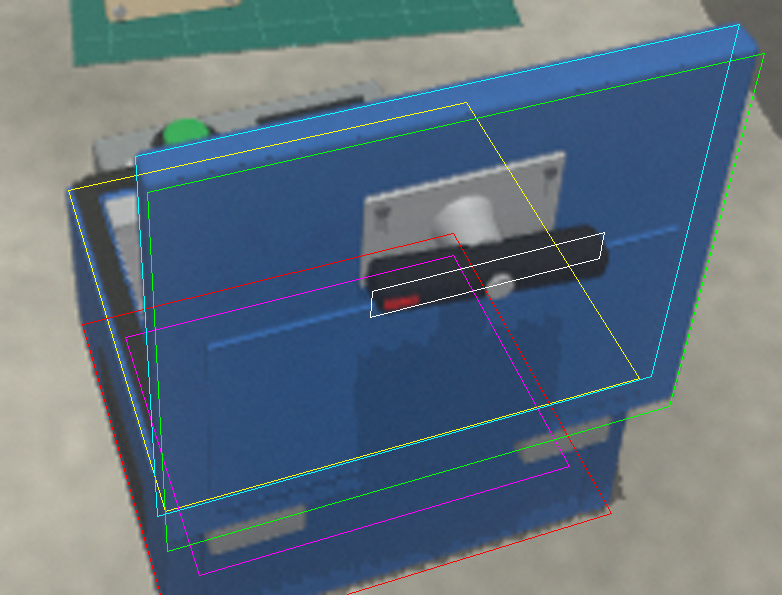

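>>> apply_moves:
  increments:
    - [0.48,0.39,0,-0.21]
    - [0.48,0.39,0,-0.21]
    - [0.48,0.39,0,-0.21]
    - [0.48,0.39,0,-0.21]
    - [0.48,0.39,0,-0.21]
    - [0.48,0.39,0,-0.21]
    - [0.48,0.39,0,-0.21]
    - [0.48,0.39,0,-0.21]
    - [0.48,0.39,0,-0.21]
    - [0.48,0.39,0,-0.21]
  grip: 1

```text
clock: 2.5
tcp_pos: [0.6265, -0.29, 0.2315]
tcp_rot: [0.999, 0.033, 0.0, 0.0]
wrist_force: [-0.4, -0.3, 0.5]
width: 0.0854
```

>>> apply_moves:
  increments:
    - [0,0,0,0]
    - [0,0,0,0]
    - [0,0,0,0]

```text
clock: 2.8
tcp_pos: [0.6244, -0.2922, 0.2312]
tcp_rot: [0.999, 0.032, -0.0, 0.0]
wrist_force: [-0.0, -0.3, -0.5]
width: 0.0855
```

```bash
python3 - <<'E'
from h import *
f=grab('wrist','w1');s=arm.observe();print(s['clock'],s['tcp_pos'],s['tcp_rot'],s['wrist_force'],arm.recognise('wrist','mould_center'))
E
```

```text
2.85 [ 0.62412846 -0.29259915  0.23127648] [ 9.99496772e-01  3.17201572e-02 -1.73241781e-04  6.19924189e-05] [ 0.30219339 -0.49772389  0.52274429] [{'point': [251.0, 172.0], 'confidence': 0.94}, {'point': [395.6, 270.5], 'confidence': 0.62}]
```

View pics/w1.png

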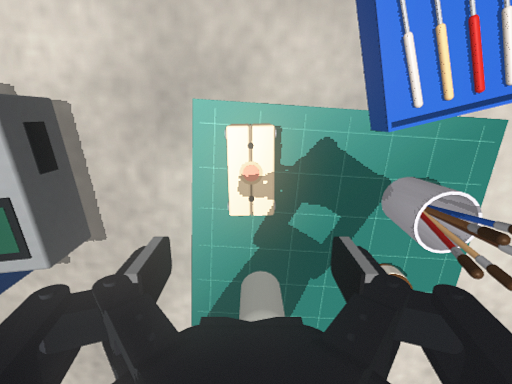

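The wrist picture shows the mould clear at rows 125-216, columns 227-274, with the pour hole at (251,172). It lies almost square to the tool.

```bash
python3 - <<'E'
from h import *
np.set_printoptions(precision=4,suppress=True)
f=load('w1');im=f['pixels'];cv2.imwrite('pics/w1z.png',cv2.resize(im[110:230,205:295,::-1],None,fx=5,fy=5,interpolation=cv2.INTER_CUBIC))
Q=np.array([onz(f,p,.06) for p in [(227,126),(274,126),(274,216),(229,216),(251,172)]]);print(Q,Q[:4].mean(0))
d=Q[0]-Q[3];print(np.arctan2(d[1],d[0]));d=Q[1]-Q[2];print(np.arctan2(d[1],d[0]))
a=onz(f,(250,146),.06);b=onz(f,(251,199),.06);d=a-b;print('seam',np.arctan2(d[1],d[0]))
print(tri([f,load('side0'),load('top0')],[(251,172),np.array([176,408])/4.5+[170,90],np.array([194,185])/4+[270,120]]))
E
```

```text
[[ 0.6804 -0.2618  0.06  ]
 [ 0.6838 -0.3149  0.06  ]
 [ 0.5755 -0.3244  0.06  ]
 [ 0.572  -0.2686  0.06  ]
 [ 0.6293 -0.2923  0.06  ]] [ 0.6279 -0.2924  0.06  ]
0.06245437446287314
0.087770674568639
seam 0.08219134969457298
(array([ 0.628 , -0.2921,  0.0594]), [array([-0.2405,  0.9219]), array([-0.2337,  0.1791]), array([ 0.1537, -0.1428])])
```

View pics/w1z.png

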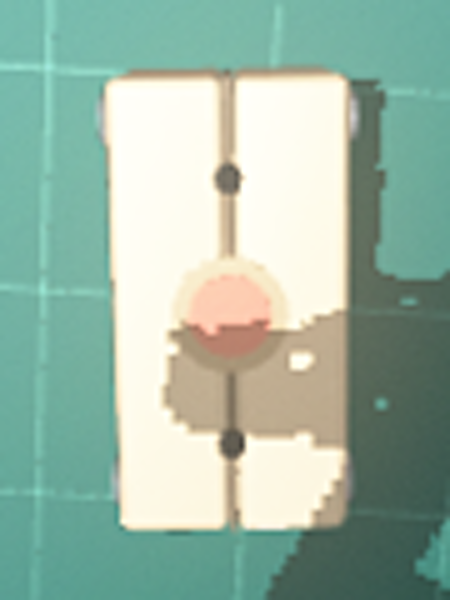

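>>> apply_moves:
  increments:
    - [0.005,0.001,-0.06,0.01]
    - [0.005,0.001,-0.12,0.01]
    - [0.005,0.001,-0.17,0.01]
    - [0.005,0.001,-0.21,0.01]
    - [0.005,0.001,-0.24,0.01]
    - [0.005,0.001,-0.26,0.01]
    - [0.005,0.001,-0.269,0.01]
    - [0.005,0.001,-0.269,0.01]
    - [0.005,0.001,-0.269,0.01]

```text
clock: 3.8
tcp_pos: [0.6298, -0.2917, 0.0178]
tcp_rot: [0.999, 0.04, 0.001, 0.001]
wrist_force: [-0.1, -0.9, 1.0]
width: 0.0857
```

>>> apply_moves:
  increments:
    - [0,0,0,0]
    - [0,0,0,0]
    - [0,0,0,0]
    - [0,0,0,0]
    - [0,0,0,0]
    - [0,0,0,0]
    - [0,0,0,0]
    - [0,0,0,0]
  grip: -1

```text
clock: 4.6
tcp_pos: [0.6301, -0.2916, 0.0179]
tcp_rot: [0.999, 0.04, 0.001, 0.001]
wrist_force: [0.9, -1.8, 6.0]
width: 0.0555
```

>>> apply_moves:
  increments:
    - [0,0,0.01,0]
    - [0,0,0.03,0]
    - [0,0,0.06,0]
    - [0,0,0.1,0]
    - [0,0,0.15,0]
    - [0,0,0.2,0]
    - [0,0,0.24,0]
    - [0,0,0.27,0]
    - [0,0,0.28,0]
    - [0,0,0.28,0]

```text
clock: 5.6
tcp_pos: [0.6292, -0.2909, 0.2416]
tcp_rot: [0.999, 0.04, 0.001, 0.001]
wrist_force: [0.9, 0.3, -4.6]
width: 0.0553
```

```bash
python3 - <<'E'
from ov import *
s=arm.observe();print(s['tcp_pos'],s['wrist_force'],s['width']);grab('wrist','w2');grab('top','t2')
T4=lambda p:np.array(p)/4.+[70,100]-.5
S4=lambda p:np.array(p)/3.4+[160,200]-.5
obs2=[(f,T4((213,170)),lambda v:rim(v,.13,.117)),(f,T4((533,123)),lambda v:rim(v,.13,-.117)),(f,T4((252,523)),lambda v:rim(v,-.13,.117)),
(f,T4((592,490)),lambda v:W(v,[-.13,-.117,0])),
(f,T4((36,58)),lambda v:lid(v,.135,.246,.02)),(f,T4((78,508)),lambda v:lid(v,-.135,.246,.02)),
(f,T4((67,53)),lambda v:lid(v,.135,.246,0)),(f,T4((105,510)),lambda v:lid(v,-.135,.246,0)),
(s_:=load('side0'),S4((140,175)),lambda v:lid(v,.135,.246,.02)),(s_,S4((757,50)),lambda v:lid(v,-.135,.246,.02)),
(s_,S4((136,155)),lambda v:lid(v,.135,.246,.0)),(s_,S4((737,25)),lambda v:lid(v,-.135,.246,.0)),
(s_,S4((500,287)),lambda v:lid(v,0,.185,.062)),
(s_,S4((70,188)),lambda v:rim(v,.13,-.117)),(s_,S4((620,500)),lambda v:W(v,[-.13,.117,0])),(s_,S4((82,322)),lambda v:W(v,[.13,-.117,0]))]
def res(v): return np.concatenate([proj(a,m(v))[0]-p for a,p,m in obs2]+[[(v[5]-.12)*100]])
r=least_squares(res,v,loss='soft_l1');v2=r.x
print(v2);print(res(v2)[:-1].reshape(-1,2));np.save('v2.npy',v2)
draw('top0',v2,4,(70,100,250,245),'o3');draw('side0',v2,3.4,(160,200,390,375),'o4')
E
```

```text
[ 0.6292 -0.2909  0.2416] [ 0.8568  0.267  -4.5675] 0.05529541664934326
[0.5676 0.1435 0.1656 0.122  1.6014 0.1218]
[[ 0.0385 -0.4496]
 [ 0.6571 -0.2302]
 [-0.4255  0.7997]
 [ 1.2034  0.6306]
 [ 0.3789 -0.607 ]
 [-0.0885  0.8952]
 [ 1.0526 -0.6436]
 [ 1.9549 -0.9406]
 [ 1.6171  3.6108]
 [ 1.8965 -0.0347]
 [-0.8417 -0.9673]
 [ 0.6215 -1.1483]
 [ 0.1046  1.4961]
 [-0.6792 -0.1008]
 [-2.8392  4.0742]
 [ 0.0911  0.7085]]
```

View pics/o3.png

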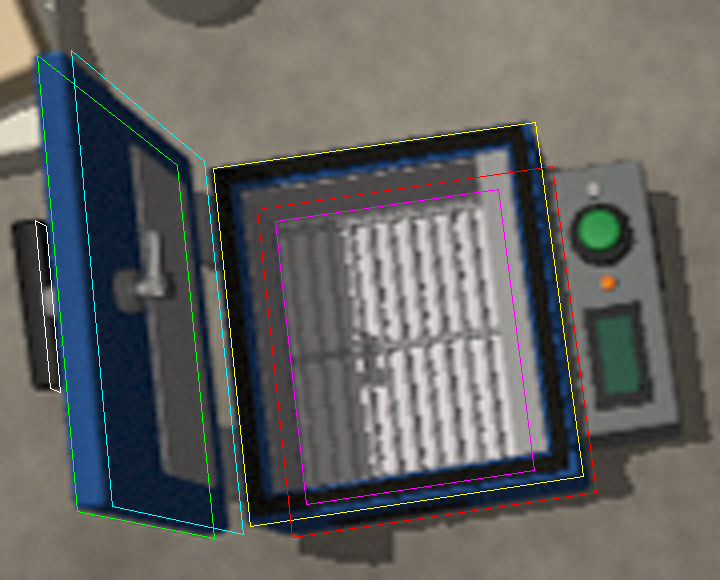

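View pics/o4.png

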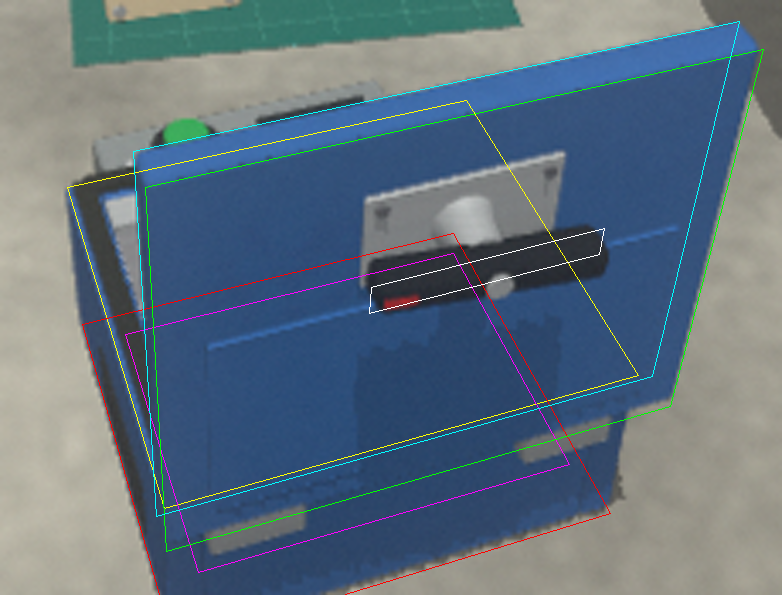

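View pics/w2.png

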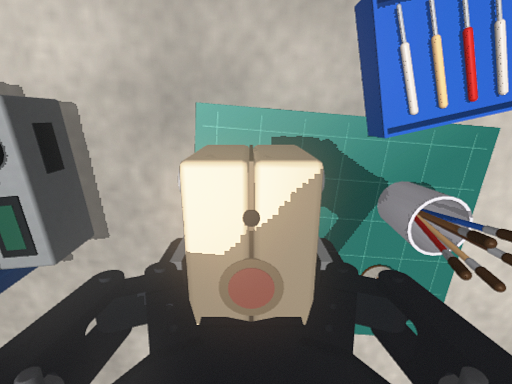

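>>> apply_moves:
  increments:
    - [-0.002,0.015,0,0]
    - [-0.008,0.05,0,0.005]
    - [-0.015,0.1,0,0.01]
    - [-0.023,0.16,0,0.02]
    - [-0.031,0.22,0,0.03]
    - [-0.039,0.28,0,0.035]
    - [-0.047,0.34,0,0.04]
    - [-0.056,0.4,0,0.05]
    - [-0.064,0.45,0,0.06]
    - [-0.07,0.49,0,0.067]

```text
clock: 6.7
tcp_pos: [0.5708, 0.1041, 0.2382]
tcp_rot: [0.996, 0.091, -0.002, -0.0]
wrist_force: [1.1, -0.3, -4.3]
width: 0.0551
```

>>> apply_moves:
  increments:
    - [-0.004,0.03,0,0]
    - [-0.007,0.05,0,0]
    - [-0.009,0.062,0,0]
    - [-0.009,0.067,0,0]
    - [-0.009,0.067,0,0]
    - [-0.009,0.067,0,0]

```text
clock: 7.3
tcp_pos: [0.566, 0.1539, 0.24]
tcp_rot: [0.996, 0.09, -0.0, 0.0]
wrist_force: [0.2, -0.8, -4.3]
width: 0.0554
```

```bash
python3 - <<'E'
from ov import *
s=arm.observe();print(s['clock'],s['tcp_pos'],s['tcp_rot'],s['wrist_force'],s['width']);grab('wrist','w3');grab('top','t3')
v2=np.load('v2.npy');print('rack',rim(v2,0,.011,-.093))
draw('wrist'[:0]+'w3',v2,1.5,(0,0,512,384),'o5');draw('t3',v2,3,(70,80,310,260),'o6')
E
```

```text
7.3 [0.566  0.1539 0.24  ] [ 0.996   0.0895 -0.0001  0.0002] [ 0.2227 -0.767  -4.2506] 0.05536289314786376
rack [0.5658 0.1543 0.029 ]
```

View pics/o5.png

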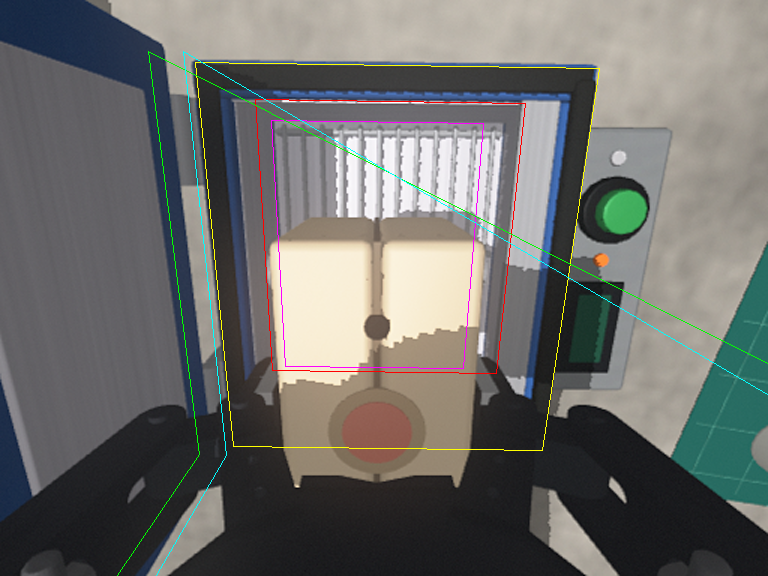

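View pics/o6.png

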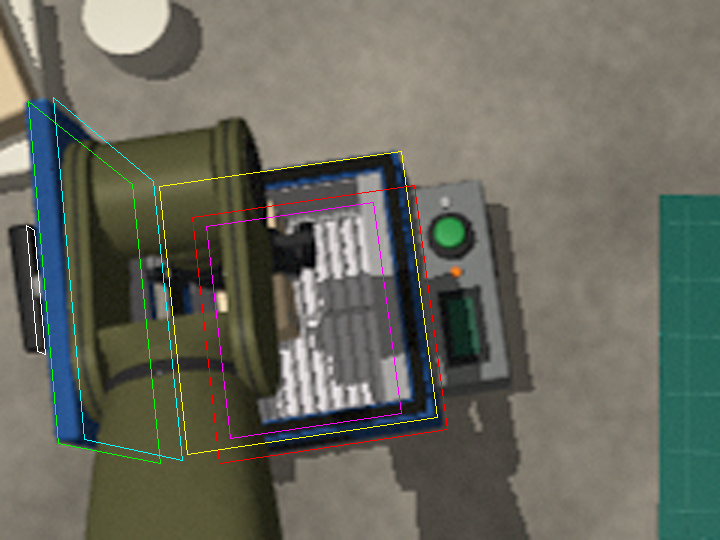

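```bash
python3 - <<'E'
from h import *
s=arm.observe();print(s['qpos'])
f=load('t3')
for c in [(75,200),(85,170),(225,130),(85,310),(105,300)]:
    p=np.array(c)/3+[70,80]
    print(c,[np.round(onz(f,p,z),3) for z in (.3,.4,.5,.6)])
grab('side','s3')
E
```

```text
[ 1.73920763e-01 -2.06284232e-02  1.78551872e+00 -2.32096612e-04
  1.37669427e+00  1.56583172e+00]
(75, 200) [array([0.615, 0.295, 0.3  ]), array([0.589, 0.258, 0.4  ]), array([0.563, 0.222, 0.5  ]), array([0.538, 0.186, 0.6  ])]
(85, 170) [array([0.64 , 0.288, 0.3  ]), array([0.612, 0.253, 0.4  ]), array([0.584, 0.217, 0.5  ]), array([0.557, 0.181, 0.6  ])]
(225, 130) [array([0.677, 0.174, 0.3  ]), array([0.645, 0.149, 0.4  ]), array([0.614, 0.124, 0.5  ]), array([0.583, 0.098, 0.6  ])]
(85, 310) [array([0.523, 0.279, 0.3  ]), array([0.506, 0.245, 0.4  ]), array([0.488, 0.21 , 0.5  ]), array([0.471, 0.175, 0.6  ])]
(105, 300) [array([0.531, 0.264, 0.3  ]), array([0.513, 0.23 , 0.4  ]), array([0.495, 0.197, 0.5  ]), array([0.477, 0.163, 0.6  ])]
```

View pics/s3.png

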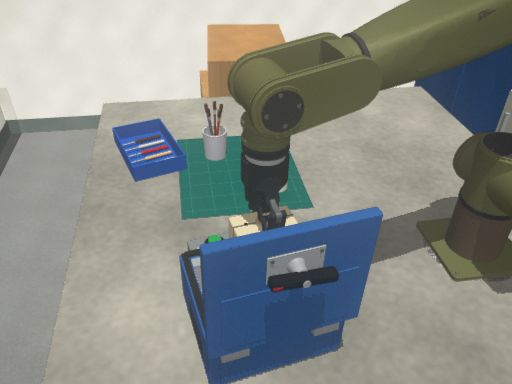

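View pics/t3.png

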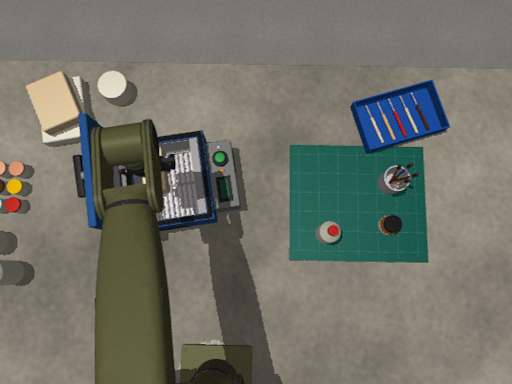

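>>> apply_moves:
  increments:
    - [0,0,-0.02,0.005]
    - [0,0,-0.05,0.005]
    - [0,0,-0.09,0.005]
    - [0,0,-0.13,0.005]
    - [0,0,-0.17,0.005]
    - [0,0,-0.2,0.005]
    - [0,0,-0.22,0.005]
    - [0,0,-0.228,0.005]
    - [0,0,-0.228,0.005]

```text
clock: 8.35
tcp_pos: [0.5653, 0.1545, 0.0568]
tcp_rot: [0.996, 0.094, -0.001, 0.0]
wrist_force: [-0.0, -0.8, -3.4]
width: 0.0556
```

>>> apply_moves:
  increments:
    - [0,0,-0.002,0]
    - [0,0,-0.004,0]
    - [0,0,-0.006,0]
    - [0,0,-0.006,0]

```text
clock: 8.75
tcp_pos: [0.566, 0.1548, 0.0534]
tcp_rot: [0.996, 0.094, 0.0, -0.0]
wrist_force: [0.5, -0.5, -2.7]
width: 0.0554
```

>>> apply_moves:
  increments:
    - [0,0,-0.002,0]
    - [0,0,-0.004,0]
    - [0,0,-0.004,0]

```text
clock: 9.05
tcp_pos: [0.5659, 0.1548, 0.0499]
tcp_rot: [0.996, 0.094, 0.0, 0.0]
wrist_force: [-0.1, -0.5, -1.8]
width: 0.0554
```

>>> apply_moves:
  increments:
    - [0,0,-0.002,0]
    - [0,0,-0.002,0]

```text
clock: 9.25
tcp_pos: [0.5661, 0.1548, 0.0499]
tcp_rot: [0.996, 0.094, 0.0, 0.0]
wrist_force: [-5.5, -0.8, 6.5]
width: 0.0553
```

>>> apply_moves:
  increments:
    - [0,0,-0.002,0]
    - [0,0,-0.002,0]

```text
clock: 9.45
tcp_pos: [0.5662, 0.1548, 0.0498]
tcp_rot: [0.996, 0.094, -0.0, 0.0]
wrist_force: [-11.4, -1.4, 15.3]
width: 0.0552
```

>>> apply_moves:
  increments:
    - [0,0,0.003,0]
    - [0,0,0.003,0]

```text
clock: 9.65
tcp_pos: [0.5664, 0.1549, 0.0499]
tcp_rot: [0.996, 0.094, 0.001, -0.0]
wrist_force: [-1.8, 0.9, 3.7]
width: 0.0554
```

>>> apply_moves:
  increments:
    - [0,0,0,0]
    - [0,0,0,0]
    - [0,0,0,0]
    - [0,0,0,0]
    - [0,0,0,0]
    - [0,0,0,0]
  grip: 1

```text
clock: 10.25
tcp_pos: [0.5658, 0.1547, 0.0489]
tcp_rot: [0.996, 0.094, -0.0, 0.0]
wrist_force: [-0.0, 0.2, -0.6]
width: 0.0851
```

```bash
python3 - <<'E'
from h import *
s=arm.observe();print(s['clock'],s['tcp_pos'],s['wrist_force'],s['width']);grab('wrist','w4')
E
```

```text
10.25 [0.5657519  0.15470989 0.04885071] [-0.02325921  0.23408816 -0.58526472] 0.0851450316206214
```

View pics/w4.png

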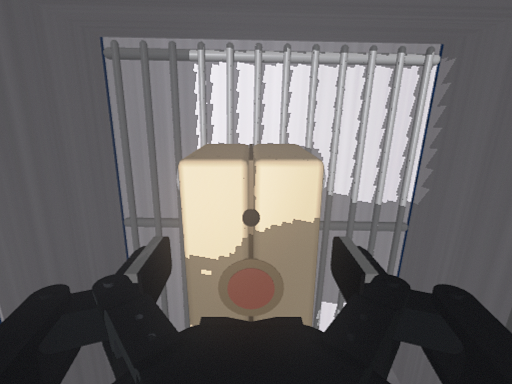

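The mould stands upright on the rack bars, well clear of the walls. Next I rise clear, go over to behind the lid, and push it from there beside the T-handle.

>>> apply_moves:
  increments:
    - [0,0,0.02,0]
    - [0,0,0.06,0]
    - [0,0,0.11,0]
    - [0,0,0.17,0]
    - [0,0,0.23,0]
    - [0,0,0.29,0]
    - [0,0,0.35,0]
    - [0,0,0.41,0]
    - [0,0,0.47,0]
    - [0,0,0.5,0]

```text
clock: 11.3
tcp_pos: [0.5657, 0.1548, 0.4567]
tcp_rot: [0.996, 0.094, 0.005, -0.0]
wrist_force: [1.0, 0.8, 0.5]
width: 0.0852
```

>>> apply_moves:
  increments:
    - [0,0,0,0]
    - [-0.03,0.045,0,0]
    - [-0.06,0.09,0,0]
    - [-0.09,0.13,0,0]
    - [-0.12,0.17,0,0]
    - [-0.143,0.209,0,0]
    - [-0.143,0.209,0,0]
    - [-0.143,0.209,0,0]
  grip: -1

```text
clock: 12.1
tcp_pos: [0.4506, 0.3221, 0.4482]
tcp_rot: [0.996, 0.095, -0.001, 0.001]
wrist_force: [0.2, -0.8, 0.7]
width: -0.0003
```

```bash
python3 - <<'E'
from h import *
s=arm.observe();print(s['clock'],s['qpos'],s['tcp_pos'],s['wrist_force'],s['width']);grab('wrist','w5');grab('side','s5')
E
```

```text
12.1 [ 5.23950928e-01 -1.34509558e-01  1.55127693e+00 -4.89673751e-04
  1.72618299e+00  1.90520287e+00] [0.45059623 0.32211408 0.44817801] [ 0.22895964 -0.78327924  0.66077644] -0.00030872780383214935
```

View pics/w5.png

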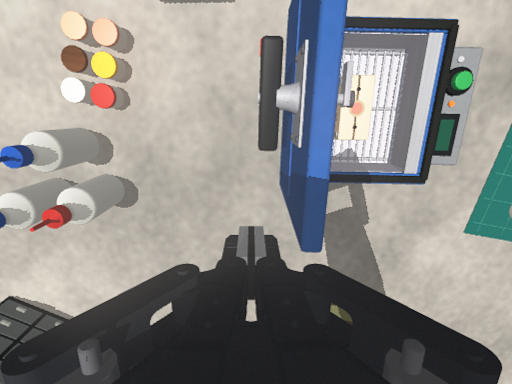

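View pics/s5.png

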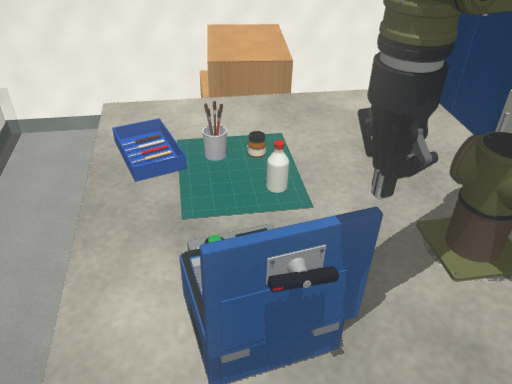

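```bash
python3 - <<'E'
from fit import *
F=load('w5');v2=np.load('v2.npy')
np.set_printoptions(precision=4,suppress=True)
p=arm.observe()['tcp_pos']
print('tcp',proj(F,p),'at z.33',proj(F,[p[0],p[1],.33]))
for q in [(303,250),(322,250),(288,0),(346,0)]: print(q,onz(F,q,.37))
for x in(-.135,.135):
  for h in (.02,0): print(proj(F,lid(v2,x,.246,h)),lid(v2,x,.246,h))
# chest refine from w5 rim corners
for q in [(457,20),(425,183)]: print(onz(F,q,.125))
print(rim(v2,.13,-.117,0.003),rim(v2,-.13,-.117,.003))
for q in [(460,80)]: print(onz(F,q,.1),proj(F,[.64,.001,.1]))
# inverse: chest coords of TCP
c,s=np.cos(v2[2]),np.sin(v2[2]);d=p[:2]-v2[:2];print('tcp chest',c*d[0]+s*d[1],-s*d[0]+c*d[1])
E
```

```text
tcp [[252.5313 239.6334]] at z.33 [[251.6179 186.8316]]
(303, 250) [0.4124 0.2663 0.37  ]
(322, 250) [0.4157 0.2493 0.37  ]
(288, 0) [0.6012 0.324  0.37  ]
(346, 0) [0.6089 0.2837 0.37  ]
[[300.0382 252.2728]] [0.4098 0.2685 0.3703]
[[322.1204 253.0544]] [0.4131 0.2488 0.3709]
[[ 331.7209 -131.1485]] [0.6761 0.313  0.3703]
[[ 363.5825 -130.9741]] [0.6794 0.2933 0.3709]
[0.7136 0.0533 0.125 ]
[0.4626 0.0082 0.125 ]
[0.7151 0.0495 0.125 ] [0.4587 0.0067 0.125 ]
[ 0.6409 -0.0022  0.1   ] [[458.0282  80.1914]]
tcp chest -0.08518910439528224 0.19441487507886782
```

>>> apply_moves:
  increments:
    - [0,0,-0.05,0]
    - [0,0,-0.1,0]
    - [0,0,-0.14,0]
    - [0,0,-0.148,0]
    - [0.005,-0.03,-0.148,0]
    - [0.009,-0.053,-0.148,0]
    - [0.012,-0.072,-0.148,0]
    - [0.015,-0.09,-0.148,0]
    - [0.018,-0.108,-0.148,0]
    - [0.021,-0.126,-0.148,0]

```text
clock: 13.2
tcp_pos: [0.4682, 0.2202, 0.3304]
tcp_rot: [0.996, 0.094, -0.0, -0.0]
wrist_force: [0.6, 2.8, -0.6]
width: 0.0002
```

>>> apply_moves:
  increments:
    - [0.003,-0.018,0,0]
    - [0.006,-0.036,0,0]
    - [0.009,-0.055,0,0]
    - [0.012,-0.073,0,0]
    - [0.015,-0.09,0,0]
    - [0.018,-0.108,0,0]
    - [0.02,-0.12,0,0]
    - [0.02,-0.12,0,0]

```text
clock: 14.0
tcp_pos: [0.4844, 0.1238, 0.3305]
tcp_rot: [0.996, 0.093, -0.0, 0.0]
wrist_force: [-0.5, 0.3, 0.2]
width: 0.0
```

```bash
python3 - <<'E'
from h import *
s=arm.observe();print(s['clock'],s['tcp_pos'],s['wrist_force']);grab('wrist','w6');grab('side','s6')
E
```

```text
14.0 [0.48441372 0.12375977 0.33050134] [-0.50942293  0.27452706  0.15668801]
```

View pics/s6.png

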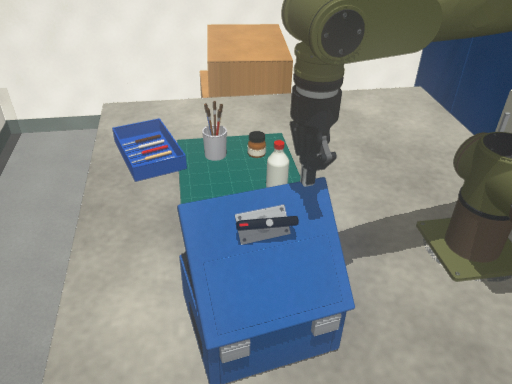

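>>> apply_moves:
  increments:
    - [0.03,-0.013,0.02,0]
    - [0.06,-0.026,0.02,0]
    - [0.09,-0.04,0.02,0]
    - [0.117,-0.053,0.02,0]
    - [0.117,-0.053,0.02,0]
    - [0.117,-0.053,0.02,0]
    - [0.117,-0.053,0.02,0]
    - [0.117,-0.053,0.02,0]
    - [0.117,-0.053,0.02,0]
    - [0.117,-0.053,0.02,0]

```text
clock: 15.1
tcp_pos: [0.5774, 0.083, 0.3468]
tcp_rot: [0.996, 0.094, 0.0, 0.0]
wrist_force: [0.9, -0.8, -0.4]
width: -0.0001
```

>>> apply_moves:
  increments:
    - [0,0,0,0]
    - [0,0,0,0]
    - [0,0,0,0]
    - [0,0,0,0]
    - [0,0,0,0]
    - [0,0,0,0]
    - [0,0,0,0]
  grip: 1

```text
clock: 15.8
tcp_pos: [0.5778, 0.0827, 0.3465]
tcp_rot: [0.996, 0.094, -0.0, -0.0]
wrist_force: [0.5, -0.2, 0.4]
width: 0.0855
```

```bash
python3 - <<'E'
from h import *
s=arm.observe();print(s['clock'],s['tcp_pos'],s['tcp_rot'],s['wrist_force']);grab('wrist','w7');grab('side','s7')
for n in('wrist','side'): print([arm.recognise(n,q) for q in ('t_handle_grip','start_top')])
a=cv2.imread('pics/s7.png');cv2.imwrite('pics/s7z.png',cv2.resize(a[180:380,160:390],None,fx=3,fy=3,interpolation=cv2.INTER_CUBIC))
E
```

```text
15.8 [0.57776506 0.08267674 0.34648924] [ 9.95599275e-01  9.37127651e-02 -3.84563745e-05 -1.95211559e-05] [ 0.48862314 -0.19422149  0.38301413]
[[{'point': [245.3, 170.5], 'confidence': 0.8}], [{'point': [317.3, 135.2], 'confidence': 0.89}]]
[[{'point': [249.9, 238.7], 'confidence': 0.71}], []]
```

View pics/w7.png

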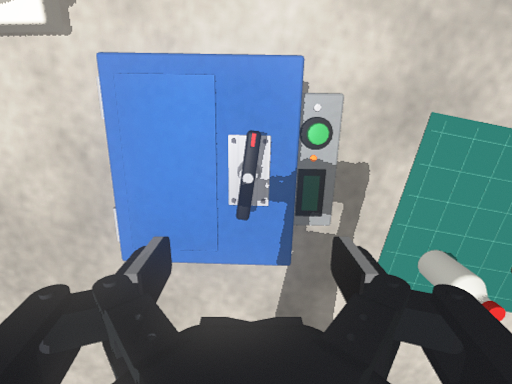

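View pics/s7z.png

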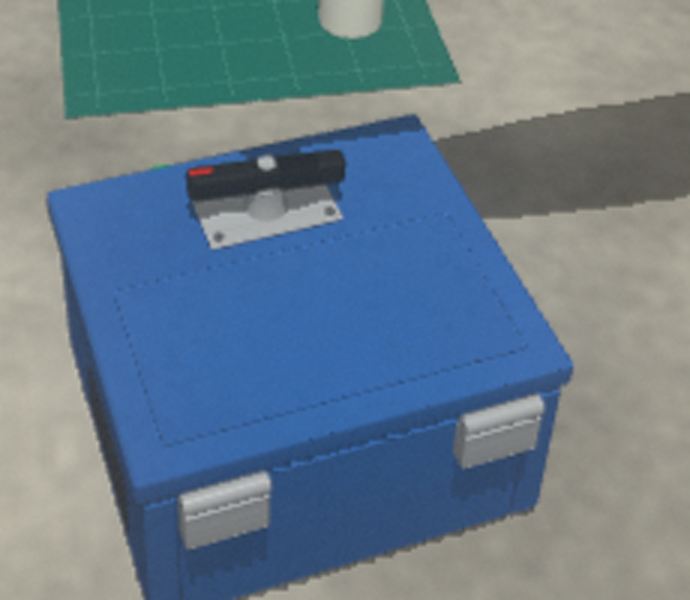

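The lid is down. In the wrist view the bar runs from the red end (254,131) to (242,219), with its pin at (248,178) and the green button at (318,133).

```bash
python3 - <<'E'
from fit import *
F=load('w7')
im=F['pixels'];cv2.imwrite('pics/w7z.png',cv2.resize(im[90:240,205:355,::-1],None,fx=4,fy=4,interpolation=cv2.INTER_CUBIC))
for z in (.1935,):
    a,b,c=[onz(F,q,z) for q in [(254,131),(242,219),(248,178)]]
    d=a-b;print(a,b,c,np.linalg.norm(d),np.arctan2(d[1],d[0]))
S7=load('side0');S7=load('s7')
print('pin tri',tri([F,S7],[(248,178),np.array([266,163])/3+[160,180]]))
print('btn',onz(F,(318,133),.105))
# lid corners yaw
P=[onz(F,q,.15) for q in [(98,54),(303,56),(291,265),(122,262)]];print(np.array(P))
for i in range(4): d=P[i]-P[i-1];print(np.linalg.norm(d),np.arctan2(d[1],d[0]))
E
```

```text
[0.6309 0.0891 0.1935] [0.5292 0.0838 0.1935] [0.579  0.086  0.1935] 0.10184813626405395 0.05200244791567072
pin tri (array([0.5785, 0.0859, 0.1918]), [array([-0.0222,  0.1589]), array([-0.0896,  0.0273])])
btn [ 0.64  -0.001  0.105]
[[0.6796 0.279  0.15  ]
 [0.7211 0.049  0.15  ]
 [0.4561 0.0014 0.15  ]
 [0.4164 0.237  0.15  ]]
0.26654823517846843 0.15825066359278275
0.23371068408191467 -1.3920187335709289
0.26929443442589046 -2.963860847622705
0.2389165259151575 1.737844844555405
```

View pics/w7z.png

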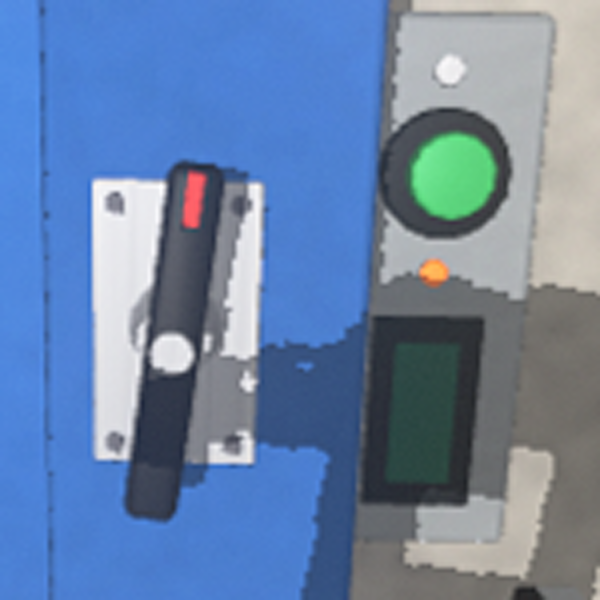

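>>> apply_moves:
  increments:
    - [0.001,0.004,0,0.1]
    - [0.001,0.004,0,0.2]
    - [0.001,0.004,0,0.3]
    - [0.001,0.004,0,0.4]
    - [0.001,0.004,0,0.5]
    - [0.001,0.004,0,0.6]
    - [0.001,0.004,0,0.7]
    - [0.001,0.004,0,0.8]
    - [0.001,0.004,0,0.9]
    - [0.001,0.004,0,1.0]

```text
clock: 17.1
tcp_pos: [0.5785, 0.0859, 0.3465]
tcp_rot: [0.662, 0.749, -0.0, -0.0]
wrist_force: [-0.1, -0.4, -1.1]
width: 0.0854
```

>>> apply_moves:
  increments:
    - [0,0,0,0.1]
    - [0,0,0,0.2]
    - [0,0,0,0.3]
    - [0,0,-0.01,0.4]
    - [0,0,-0.03,0.5]
    - [0,0,-0.05,0.6]
    - [0,0,-0.07,0.7]
    - [0,0,-0.1,0.8]
    - [0,0,-0.12,0.9]
    - [0,0,-0.13,1.0]

```text
clock: 18.1
tcp_pos: [0.5776, 0.0859, 0.2401]
tcp_rot: [-0.026, 1.0, -0.0, -0.002]
wrist_force: [0.3, -0.1, -0.8]
width: 0.0853
```

>>> apply_moves:
  increments:
    - [0,0,-0.01,0.004]
    - [0,0,-0.01,0.004]

```text
clock: 18.3
tcp_pos: [0.5779, 0.0859, 0.2332]
tcp_rot: [-0.025, 1.0, -0.0, -0.001]
wrist_force: [-0.3, 0.8, 0.4]
width: 0.0852
```

```bash
python3 - <<'E'
from h import *
s=arm.observe();print(s['clock'],s['qpos'],s['tcp_pos'],2*np.arctan2(s['tcp_rot'][1],s['tcp_rot'][0]),s['wrist_force']);grab('wrist','w8')
E
```

```text
18.3 [ 5.56699323e-02 -2.00607465e-02  1.79669381e+00 -2.60840064e-05
  1.36712083e+00 -1.56443849e+00] [0.57793806 0.08588317 0.23319542] 3.1909100496265466 [-0.31904978  0.75372641  0.35870326]
```

View pics/w8.png

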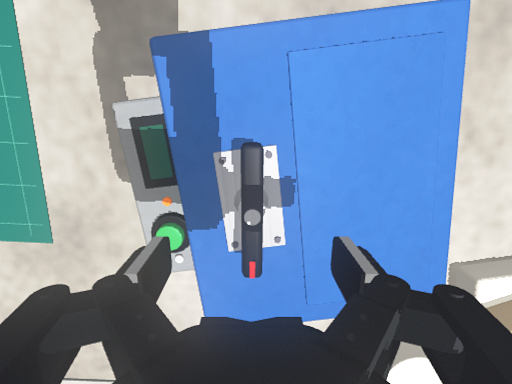

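```bash
python3 - <<'E'
from h import *
F=load('w8');print(onz(F,(252,217),.194), tri([load('w7'),F],[(248,178),(252,217)]))
E
```

```text
[0.57926226 0.08672179 0.194     ] (array([0.57918028, 0.08635268, 0.19430317]), [array([-0.3233627 , -0.03141233]), array([-0.50485626,  0.02189104])])
```

>>> apply_moves:
  increments:
    - [0.002,0.001,-0.02,0]
    - [0.002,0.001,-0.04,0]
    - [0.002,0.001,-0.06,0]
    - [0.002,0.001,-0.07,0]
    - [0.002,0.001,-0.071,0]
    - [0.002,0.001,-0.071,0]

```text
clock: 18.95
tcp_pos: [0.5801, 0.0867, 0.1774]
tcp_rot: [-0.026, 1.0, -0.0, -0.0]
wrist_force: [0.7, -0.5, 0.3]
width: 0.0854
```

>>> apply_moves:
  increments:
    - [0,0,0,0]
    - [0,0,0,0]
    - [0,0,0,0]
    - [0,0,0,0]
    - [0,0,0,0]
    - [0,0,0,0]
    - [0,0,0,0]
    - [0,0,0,0]
    - [0,0,0,0]
    - [0,0,0,0]
  grip: -1

```text
clock: 19.95
tcp_pos: [0.5803, 0.0865, 0.178]
tcp_rot: [-0.026, 1.0, -0.0, 0.0]
wrist_force: [-0.6, -2.1, 3.3]
width: 0.0143
```

>>> apply_moves:
  increments:
    - [0,0,0,-0.05]
    - [0,0,0,-0.1]
    - [0,0,0,-0.15]
    - [0,0,0,-0.2]
    - [0,0,0,-0.25]
    - [0,0,0,-0.3]
    - [0,0,0,-0.35]
    - [0,0,0,-0.4]
    - [0,0,0,-0.4]

```text
clock: 20.85
tcp_pos: [0.5801, 0.0857, 0.178]
tcp_rot: [0.271, 0.963, -0.001, 0.0]
wrist_force: [-2.8, -5.1, 3.5]
width: 0.0142
```

```bash
python3 - <<'E'
from h import *
s=arm.observe();print(s['clock'],s['tcp_pos'],2*np.arctan2(s['tcp_rot'][1],s['tcp_rot'][0]),s['wrist_force'],s['torque'],s['width']);grab('wrist','w9')
E
```

```text
20.85 [0.58013038 0.08572654 0.17804391] 2.593550488304689 [-2.79781447 -5.06617247  3.47339109] [-0.9518864   0.1217118  -0.09030677] 0.014186837899363612
```

View pics/w9.png

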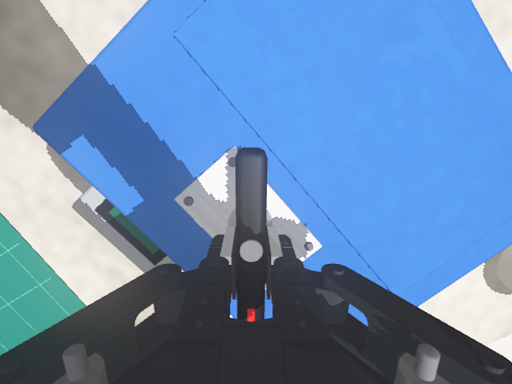

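>>> apply_moves:
  increments:
    - [0,0,0,-0.05]
    - [0,0,0,-0.1]
    - [0,0,0,-0.16]
    - [0,0,0,-0.22]
    - [0,0,0,-0.28]
    - [0,0,0,-0.34]
    - [0,0,0,-0.4]
    - [0,0,0,-0.45]
    - [0,0,0,-0.5]
    - [0,0,0,-0.5]

```text
clock: 21.9
tcp_pos: [0.5794, 0.085, 0.1779]
tcp_rot: [0.604, 0.797, -0.002, 0.0]
wrist_force: [-5.7, -7.3, 4.9]
width: 0.0141
```

```bash
python3 - <<'E'
from h import *
s=arm.observe();print(s['clock'],s['tcp_pos'],2*np.arctan2(s['tcp_rot'][1],s['tcp_rot'][0]),s['wrist_force'],s['torque'],s['width']);grab('wrist','w10')
E
```

```text
21.9 [0.57939355 0.08495789 0.17789205] 1.843779761024521 [-5.67997541 -7.25122157  4.92785994] [-1.45949825  0.49991493 -0.1042602 ] 0.01413811926371682
```

View pics/w10.png

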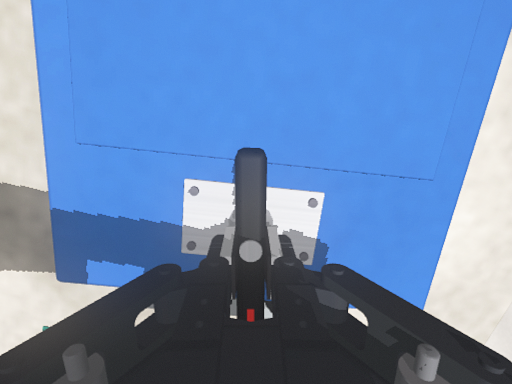

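>>> apply_moves:
  increments:
    - [-0.001,-0.001,0,-0.05]
    - [-0.001,-0.001,0,-0.11]
    - [-0.001,-0.001,-0.001,-0.17]
    - [-0.001,-0.001,-0.001,-0.23]
    - [-0.001,-0.001,-0.001,-0.29]
    - [-0.001,-0.001,-0.002,-0.35]
    - [-0.001,-0.001,-0.002,-0.41]
    - [-0.001,-0.001,-0.002,-0.47]
    - [-0.001,-0.001,-0.002,-0.53]
    - [-0.001,-0.001,-0.002,-0.58]

```text
clock: 22.95
tcp_pos: [0.5782, 0.0845, 0.1761]
tcp_rot: [0.884, 0.467, -0.002, 0.001]
wrist_force: [-7.1, -5.3, 4.5]
width: 0.0142
```

>>> apply_moves:
  increments:
    - [0,0,0,-0.03]
    - [0,0,0,-0.06]
    - [0,0,0,-0.09]
    - [0,0,0,-0.12]
    - [0,0,0,-0.14]

```text
clock: 23.45
tcp_pos: [0.5779, 0.0845, 0.1756]
tcp_rot: [0.928, 0.373, -0.003, 0.001]
wrist_force: [-6.6, -5.7, 3.8]
width: 0.0142
```

```bash
python3 - <<'E'
from h import *
s=arm.observe();print(s['clock'],s['tcp_pos'],2*np.arctan2(s['tcp_rot'][1],s['tcp_rot'][0]),s['wrist_force'],s['torque'],s['width'],s['tau'],s['qpos']);grab('wrist','w11')
E
```

```text
23.45 [0.57788841 0.0845143  0.17561775] 0.7648614634596502 [-6.61234063 -5.68110065  3.81340011] [-1.39551885  0.64699057  0.33661526] 0.014185707098843559 [  2.23302774 -34.120574   -36.27886176   1.88542575  -1.38608962
   0.13097901] [ 0.05495261  0.02355008  1.85191058 -0.00362442  1.27027734  0.86196754]
```

View pics/w11.png

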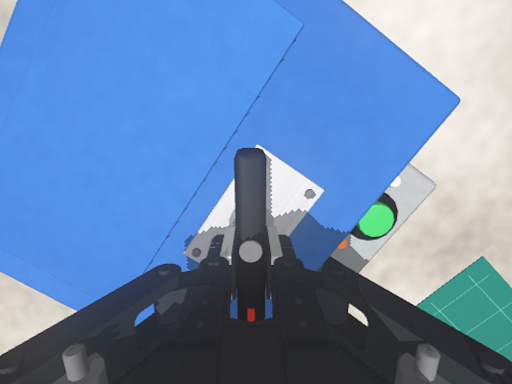

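>>> apply_moves:
  increments:
    - [0,0,0,-0.02]
    - [0,0,0,-0.04]
    - [0,0,0,-0.06]
    - [0,0,0,-0.06]

```text
clock: 23.9
tcp_pos: [0.5778, 0.0845, 0.1755]
tcp_rot: [0.943, 0.332, -0.003, 0.001]
wrist_force: [-6.6, -6.0, 3.2]
width: 0.0141
```

```bash
python3 - <<'E'
from h import *
s=arm.observe();print(s['clock'],s['tcp_pos'],2*np.arctan2(s['tcp_rot'][1],s['tcp_rot'][0]),s['wrist_force'],s['torque'],s['width'],s['tau'][5])
E
```

```text
23.9 [0.57781175 0.08454658 0.17546913] 0.6767765916788618 [-6.60360538 -5.99850293  3.2137773 ] [-1.41813575  0.61186655  0.56840926] 0.014125118839897007 0.6840972974896431
```

>>> apply_moves:
  increments:
    - [0,0,0,-0.02]
    - [0,0,0,-0.04]
    - [0,0,0,-0.05]
    - [0,0,0,-0.05]

```text
clock: 24.3
tcp_pos: [0.5784, 0.0854, 0.1758]
tcp_rot: [0.955, 0.296, -0.001, 0.0]
wrist_force: [-4.6, -4.7, 2.5]
width: 0.0144
```

```bash
python3 - <<'E'
from h import *
s=arm.observe();print(s['clock'],s['tcp_pos'],2*np.arctan2(s['tcp_rot'][1],s['tcp_rot'][0]),s['wrist_force'],s['torque'],s['width'],s['tau'][5]);grab('wrist','w12')
E
```

```text
24.3 [0.57840637 0.08538356 0.17580771] 0.6016326531474744 [-4.58580968 -4.66148422  2.51423206] [-0.59289578  0.60163754  0.80583597] 0.014383180210817224 0.8360292389988899
```

View pics/w12.png

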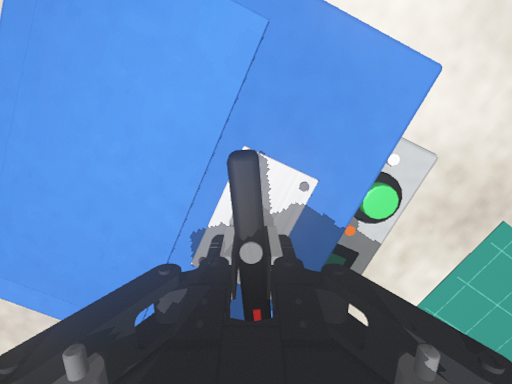

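>>> apply_moves:
  increments:
    - [0,0,0,0]
    - [0,0,0,0]
    - [0,0,0,0]
    - [0,0,0,0]
    - [0,0,0,0]
    - [0,0,0,0]
  grip: 1

```text
clock: 24.95
tcp_pos: [0.5794, 0.086, 0.1762]
tcp_rot: [0.956, 0.295, 0.0, -0.0]
wrist_force: [0.1, 0.9, 0.5]
width: 0.0854
```

>>> apply_moves:
  increments:
    - [0,0,0.03,0]
    - [0,0,0.08,0]
    - [0,0,0.13,0]
    - [0,0,0.17,0]
    - [0,0,0.19,0]
    - [0,0,0.19,0]

```text
clock: 25.55
tcp_pos: [0.5804, 0.086, 0.3312]
tcp_rot: [0.956, 0.295, 0.003, 0.001]
wrist_force: [0.2, 0.6, -0.1]
width: 0.0858
```

```bash
python3 - <<'E'
from h import *
s=arm.observe();print(s['clock'],s['tcp_pos'],2*np.arctan2(s['tcp_rot'][1],s['tcp_rot'][0]),s['wrist_force'],s['width'])
F=grab('wrist','w13');grab('side','s13');print(arm.recognise('wrist','start_top'))
cv2.imwrite('pics/w13z.png',cv2.resize(F['pixels'][:300,100:500,::-1],None,fx=2,fy=2))
E
```

```text
25.55 [0.58041736 0.08600856 0.33116489] 0.5988230091484951 [ 0.18434729  0.56596819 -0.06296417] 0.08582865244164123
[{'point': [325.4, 170.8], 'confidence': 0.96}]
```

View pics/w13z.png

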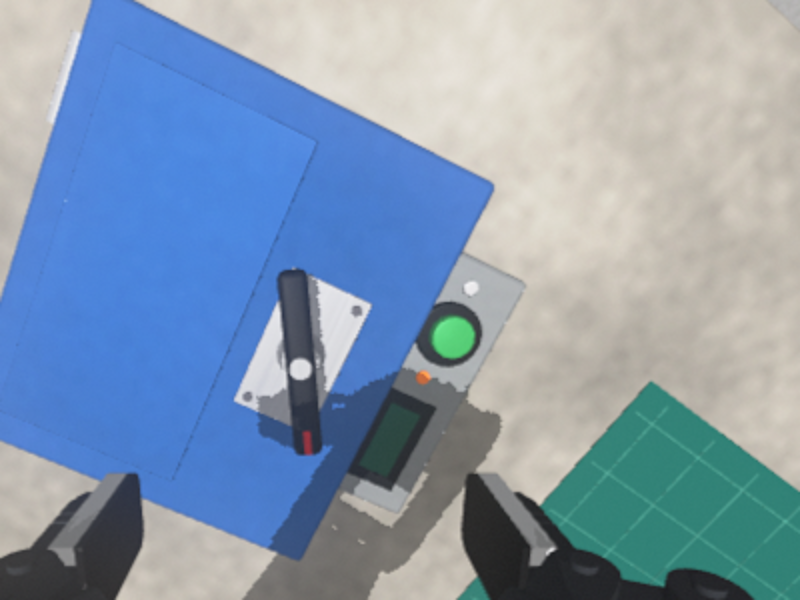

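```bash
python3 - <<'E'
from h import *
F=load('w13');g=lambda x,y:np.array([x,y])/2+[100,0]
a,b=onz(F,g(308,452),.189),onz(F,g(292,272),.189);d=a-b;print(a,b,np.linalg.norm(d),np.arctan2(d[1],d[0]))
# lid free edge yaw
p,q=onz(F,g(493,185),.148),onz(F,g(299,558),.148);d=p-q;print(np.linalg.norm(d),np.arctan2(d[1],d[0]))
for z in(.095,.1,.105):print(onz(F,g(455,338),z))
print(tri([load('w7'),F,load('w8'),load('top0')],[(318,133),g(455,338),(171,237),np.array([600,229])/4+[70,100]-.5]))
E
```

```text
[0.5406528  0.05366875 0.189     ] [0.6189143  0.11748708 0.189     ] 0.10098338016766718 -2.4575018047879422
0.2666067354615959 0.1702450455609045
[ 0.63977918 -0.00705794  0.095     ]
[ 0.63975758 -0.0053125   0.1       ]
[ 0.63973599 -0.00356705  0.105     ]
(array([0.63951825, 0.00081872, 0.11068527]), [array([-0.38997533,  0.38059416]), array([-1.46288264, -0.86004718]), array([-1.93318155,  0.74965649]), array([ 0.23165512, -0.06666686])])
```

The bar angle gives a turn of 2.62-2.63 rad, so the handle is at its stop. Next is the green button at (0.6396, -0.001).

>>> apply_moves:
  increments:
    - [0.02,-0.03,0,0.09]
    - [0.04,-0.06,0,0.18]
    - [0.06,-0.09,0,0.28]
    - [0.075,-0.109,0,0.37]
    - [0.075,-0.109,-0.05,0.46]
    - [0.075,-0.109,-0.1,0.56]
    - [0.075,-0.109,-0.15,0.66]
    - [0.075,-0.109,-0.2,0.76]
    - [0.075,-0.109,-0.23,0.76]
    - [0.075,-0.109,-0.23,0.76]
  grip: -1

```text
clock: 26.7
tcp_pos: [0.6343, -0.0009, 0.1357]
tcp_rot: [0.645, 0.764, -0.004, -0.006]
wrist_force: [0.5, -0.2, -0.8]
width: 0.0001
```

```bash
python3 - <<'E'
from h import *
s=arm.observe();print(s['clock'],s['tcp_pos'],2*np.arctan2(s['tcp_rot'][1],s['tcp_rot'][0]),s['wrist_force'],s['width'])
F=grab('wrist','w14');grab('side','s14');print(proj(F,s['tcp_pos']),proj(F,[.6396,-.001,.107]))
F=load('s14');cv2.imwrite('pics/s14z.png',cv2.resize(F['pixels'][150:350,150:380,::-1],None,fx=3.2,fy=3.2))
E
```

```text
26.7 [ 0.63428377 -0.00089174  0.13566562] 1.7385006189577836 [ 0.53296775 -0.18185977 -0.8232165 ] 0.00011888956510418071
[[250.0427422  239.76601947]] [[258.41002888 222.604319  ]]
```

View pics/w14.png

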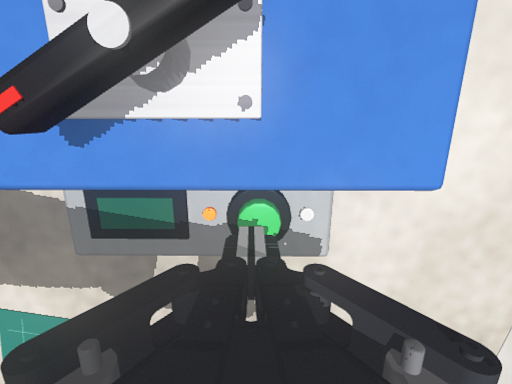

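View pics/s14z.png

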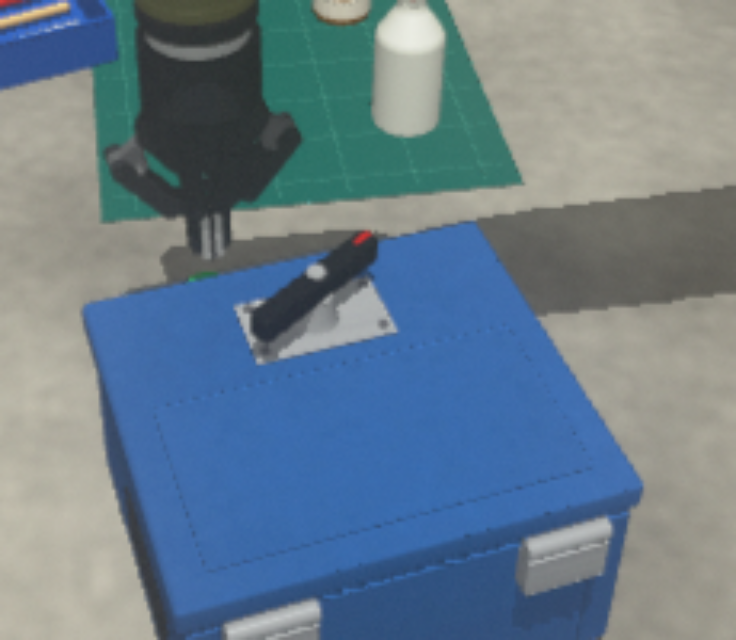

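>>> apply_moves:
  increments:
    - [0,0,0,0]
    - [0,0,-0.01,0]
    - [0,0,-0.02,0]
    - [0,0,-0.025,0]
    - [0,0,-0.025,0]

```text
clock: 27.3
tcp_pos: [0.6387, -0.0012, 0.123]
tcp_rot: [0.645, 0.764, -0.001, -0.001]
wrist_force: [0.5, -0.1, -0.8]
width: -0.0
```

>>> apply_moves:
  increments:
    - [0,0,-0.004,0]
    - [0,0,-0.008,0]
    - [0,0,-0.008,0]

```text
clock: 27.6
tcp_pos: [0.639, -0.0013, 0.1171]
tcp_rot: [0.645, 0.764, -0.0, -0.0]
wrist_force: [-0.4, 0.1, -0.6]
width: -0.0001
```

>>> apply_moves:
  increments:
    - [0,0,-0.004,0]
    - [0,0,-0.008,0]
    - [0,0,-0.008,0]

```text
clock: 27.9
tcp_pos: [0.6395, -0.0013, 0.1112]
tcp_rot: [0.645, 0.764, 0.0, 0.0]
wrist_force: [-0.1, -0.3, 2.1]
width: 0.0001
```

>>> apply_moves:
  increments:
    - [0,0,-0.003,0]
    - [0,0,-0.005,0]
    - [0,0,-0.005,0]

```text
clock: 28.2
tcp_pos: [0.6396, -0.0013, 0.1077]
tcp_rot: [0.645, 0.764, 0.0, 0.0]
wrist_force: [-0.9, 0.2, 4.1]
width: 0.0005
```

>>> apply_moves:
  increments:
    - [0,0,-0.002,0]
    - [0,0,-0.004,0]
    - [0,0,-0.004,0]

```text
clock: 28.5
tcp_pos: [0.6397, -0.0013, 0.106]
tcp_rot: [0.645, 0.764, 0.0, 0.0]
wrist_force: [-4.5, -0.6, 11.0]
width: 0.0001
```

>>> apply_moves:
  increments:
    - [0,0,0.01,0]
    - [0,0,0.04,0]
    - [0,0,0.09,0]
    - [0,0,0.15,0]
    - [0,0,0.2,0]
    - [0,-0.05,0.24,0]
    - [0,-0.1,0.26,0]
    - [0,-0.15,0.26,0]
    - [0,-0.18,0.26,0]
    - [0,-0.18,0.26,0]

```text
clock: 29.5
tcp_pos: [0.6389, -0.1483, 0.3111]
tcp_rot: [0.647, 0.763, -0.001, -0.0]
wrist_force: [-0.1, -0.9, 0.2]
width: 0.0002
```

```bash
python3 - <<'E'
from h import *
s=arm.observe();print(s['clock'],s['tcp_pos'],s['wrist_force'])
for n in ['top','side','wrist']:
    F=grab(n,n+'15')
a=cv2.imread('pics/top15.png');cv2.imwrite('pics/t15z.png',cv2.resize(a[80:270,50:290],None,fx=3,fy=3))
E
```

```text
29.5 [ 0.63885037 -0.14829448  0.31105154] [-0.11995678 -0.94004351  0.1551372 ]
```

View pics/t15z.png

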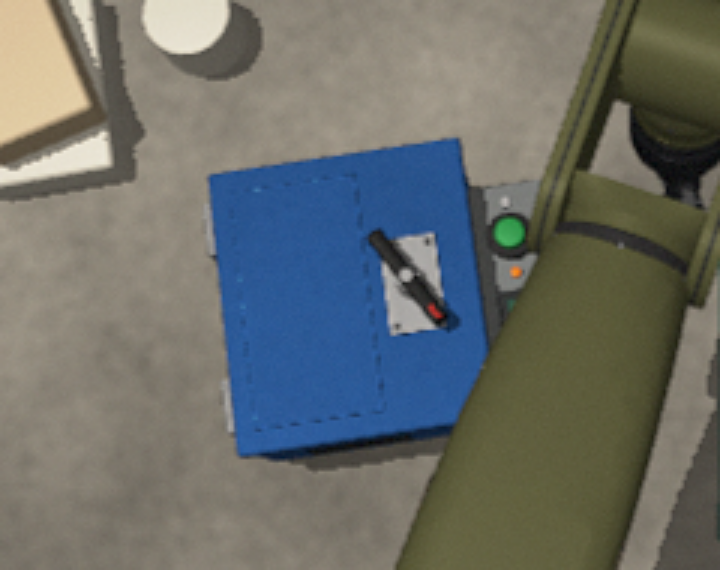

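View pics/side15.png

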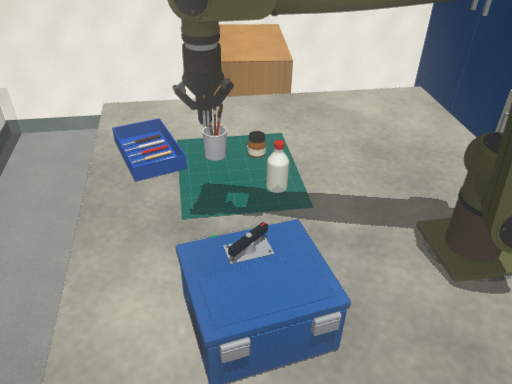

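View pics/wrist15.png

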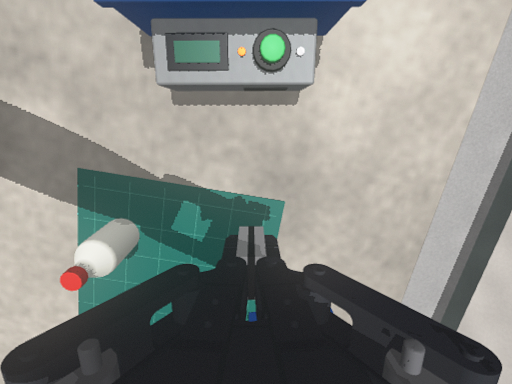

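```bash
python3 - <<'E'
from station import arm
print(arm.hand_in())
E
```

```text
the job is handed in; nothing more can be done
None
```

The mould is in the chest with the lid latched, the start button was pressed, and I handed the job in at about 30 s of the 72 s allowed.

- **Mould:** I carried it upright and lowered it in small steps until the force showed contact (about 15 N). I then eased off and opened the gripper. The wrist picture afterwards showed it standing upright in the middle of the rack.
- **Lid and latch:** I pushed the lid over from behind, beside the handle, and it sank shut on its own. I turned the T-handle clockwise in one grip until it would not go further: the bar slipped in the pads and the moment rose to about 0.8 N m. From the picture, the bar angle works out at about 2.62 rad, which matches the end stop.
- **Start button:** The force rose to 11 N after several millimetres of travel, so the button was bottomed (a full press takes 5 N). Nothing visible on the console confirmed that the press registered, so I rely on force and travel alone.
- **Last pictures:** The lid is flat, the handle is still at its stop, and the bottle, jar and brush pot are standing where they were. The arm is clear of everything.

Two measurements did not quite agree. The rim height came out as 0.122 m from the pictures and 0.125 m from contact with the rack. The gripper read 14 mm on the 16 mm handle bar, but the grip held until the stop.

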